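Tighten the bearing retaining ring with the pin spanner

TASK

A bearing housing is clamped in the blue vise and the recessed brass ring that retains its bearing is still slack. Take the red-handled two-pin spanner, set both pins in the ring's two holes and screw the ring clockwise until it stops fully home, with the red paint stripes on ring and housing in line. Then lift the spanner off and lay it back on the black rubber mat, pins down, without disturbing the other things on the bench.

Things in the scene. Friction and masses are not known exactly. Their poses are not given: they have to be found in the camera images.
- ring (a joint): Screw joint of the brass bearing retaining ring, rad. It grows as the ring turns clockwise seen from above; it starts between 0 and 0.5 and the hard stop (ring home on its bearing) is at 1.25. The ring turns stiffly (about 0.6 N m of friction), stays where it is left, and does not sink noticeably over this turn.
- ring_face (a point): Centre of the ring's upper face, on its vertical turning axis. Flat brass ring, outer diameter 76 mm, bore 39 mm, 10 mm thick, a red paint stripe on its +x side. z points up; x and y turn with the ring. The face lies 108 mm above the bench, sunk 4 mm below the housing's round steel rim (inner diameter 78, outer 104 mm).
- ring_hole_a (a point): Centre of the mouth of one pin hole, at +28 mm on the ring's y axis. The two holes are round, 10 mm in diameter, go right through the 10 mm thick ring (a bearing lies below) and are 56 mm apart, opposite each other across the axis.
- ring_hole_b (a point): Centre of the mouth of the other, equal pin hole, at -28 mm on the ring's y axis.
- vise: Blue drill-press vise fixed to the bench, 280 mm long, 170 mm wide over the lugs, its screw and cross handle on the -x side (to 200 mm from the origin). A grey flanged bearing housing is clamped in it, fixed, its rim 112 mm high with a red paint stripe; outside the rim all is free down to 60 mm above the bench. Origin on the bench below the ring's axis, z up.
- spanner: Fixed two-pin face spanner, 182 mm long, 0.26 to 0.42 kg. Origin midway between the two pin tips, at their level. As it lies, pins down, z points up and the handle lies along -x. Pins: at y = +28 and -28 mm, 7 mm diameter, 12 mm long, the last 3 mm tapered to 3 mm. It fits the ring either way round (half a turn about z). Centre of mass near x = -60 mm.
- spanner_grip (a point): Point in the middle of the red handle's section, at x = -105, y = 0, z = +15 mm of the spanner; same axes. The handle runs from x = -70 to -170 mm, is 26 mm wide (y) and 30 mm high (z = 0 to 30), so the spanner lies level on its pin tips and handle.
- spanner_mid (a point): Point half way along the spanner, at x = -79, y = 0, z = 0 mm of the spanner; same axes. The steel head is a 6 mm plate (z = 12 to 18 mm): a cross bar 80 mm (y) by 24 mm (x) over the pins and a neck 22 mm wide to the handle.
- mat: Black rubber bench mat, fixed, 300 mm (x) by 250 mm (y), 4 mm thick, origin under its centre on the bench, z up. The spanner and the spare bearing lie on it.
- spare_bearing: Loose spare ball bearing lying flat on the mat, 68 mm diameter, 31 mm bore, 19 mm high, 0.34 kg; origin under its centre. To be left alone.
- grease_tin: Loose tin with a yellow label standing on the bench, 68 mm diameter, 62 mm high; origin under its centre. To be left alone.
- hammer: Loose hammer lying at the far side of the bench, about 300 mm long, wooden handle, dark steel head. To be left alone.
Things that resemble listed ones, but are neither listed nor needed, are in the scene too. Of the things that look like the spanner, the smallest one is meant.

How it is judged:
On the way, in this order (a step that is already met when the one before it is completed fails the run):
1. both pins of the spanner are at least 4 mm deep in the ring's holes, the ring still slack (joint below 1.0 rad) (horizontal distance between spanner and ring_face below 0.005 m and z of spanner in the frame of ring_face below -0.004 m and angle between the y axis of spanner and the y axis of ring_face, either way round below 0.15 rad and value of joint ring below 1 rad), for 0.2 s.
2. the ring is home (within 0.06 rad of its stop) with the spanner's pins still in the holes (horizontal distance between spanner and ring_face below 0.005 m and z of spanner in the frame of ring_face below -0.004 m and angle between the y axis of spanner and the y axis of ring_face, either way round below 0.15 rad and value of joint ring above 1.19 rad), for 0.2 s.
At the end, for the whole second after the job is handed in: The ring is home (joint above 1.19 rad, the stop is at 1.25); the spanner lies at rest on the rubber mat, pins down and level within 0.08 rad, its middle within 140 mm (x) and 115 mm (y) of the mat's centre and less than 5 mm above the mat (value of joint ring above 1.19 rad and x of spanner_mid in the frame of mat between -0.14 and 0.14 m and y of spanner_mid in the frame of mat between -0.115 and 0.115 m and height (world z) of spanner_mid below 0.009 m and angle between spanner's own z axis and vertical below 0.08 rad and linear speed of spanner below 0.02 m/s and angular speed of spanner below 0.1 rad/s); the robot touches nothing.
It fails at once if the spare bearing is moved more than 25 mm (distance of spare_bearing from where it was at the start of the episode above 0.025 m).
It fails at once if the grease tin is moved more than 25 mm (distance of grease_tin from where it was at the start of the episode above 0.025 m).
It fails at once if the hammer is moved more than 25 mm (distance of hammer from where it was at the start of the episode above 0.025 m).
It also fails if it takes over 67 s, if anything falls off the work surface, if the arm or the gripper's body presses on something with over 40 N, if the wrist force passes 120 N, or if a joint passes its speed limit or range.

ROBOT

A 6-joint arm with a two-finger parallel gripper is mounted at the origin on the work surface. World frame = base frame: x ahead of the robot, y to its left, z up, the work surface at z = 0. Lengths are in m, angles in rad, forces in N, time in s.
With the tool pointing down it reaches from about 0.375 to 0.9 m from the base axis. Payload 3.1 kg.
Tool frame: the origin (TCP) lies between the finger pads; the fingertips stand 8 mm ahead of it and the grasp point (between the pads) lies 11 mm behind it; z points along the fingers, y is the line along which they close (so a half turn about z gives the same grasp; the last joint's range is limited). The gripper opens to 85 mm and grips with 20 to 120 N. Pads are 22 mm wide; open, the fingers measure 114 mm over their backs; the gripper's body (76 mm by 85 mm) begins 54 mm behind the grasp point. The pads swing forward as they close: fully open they stand 13 mm farther back than shut.
Start: joints at [0.976, 0.527, 1.433, -0, 1.181, -0.178], TCP at [0.253, 0.571, 0.239] pointing down, gripper open.
Joint ranges: [-3.08, 3.08], [-0.75, 2.2], [0.22, 2.44], [-1.43, 4.57], [0, 2.65], [-2.85, 2.85]. Speed limits (rad/s): [2.79, 2.79, 3.14, 3.14, 3.14, 3.14].

INTERFACE

Orientations are given as a unit quaternion [x, y, z, w].
In Python, from station import readout, cams, sign_off gives the robot as it stands.
- The arm moves only by the tool send_rows, never from a script. Its argument "commands" is text: rows parted by semicolons, each of 5 numbers parted by spaces: the finger opening in mm, from 0 to 85.4, then the shift along the tool's x, y, z each as a share of 0.02 m, from -1 to 1, then the turn about the tool's z as a share of 4 degrees, from -1 to 1. In form: grip dx dy dz spin; .... A call has 1 to 20 rows; each row shifts and turns the commanded pose from where the row before left it, along the tool's axes as they then stand; what a row does not reach is not made up. A row lasts 1/12 s, in which the tool goes at most 41.7 mm and 7.16 degrees, less where a joint would pass 70% of its speed; a pose out of reach is approached as far as the arm can. A call with a number of a shift or a turn outside -1 to 1 is refused whole. A call with a gripper value outside its range is refused whole. The fingers move at their own pace and stop on an object; "grip_force" is the grip in N (left out, the last holds). Time passes only in rows, so rows that do not move let the fingers close. It gives the time, the measured TCP pose, the force, the opening and the grip force at its end, in the units of the state.
- readout.sense(): the state, without advancing time (a new reading comes with each control period).
- cams.snapshot(name): name is "side" or "top"; returns a dict with "pixels" (420x560x3 uint8, red, green, blue), "intrinsics" (3x3 intrinsics, pixels), "eye" and "rotation" of the camera in the world. Camera axes: x right, y down, z forward; pixel columns grow to the right and rows downward; lengths in m; the calibration is good to about 2 mm. A picture is of the moment at which its call begins. There is no depth.
- sign_off(): hands the job in; it is judged then, once.
The state is a dict: "t": time; "q": joint angles; "qd": joint speeds; "tau": joint torques, N m; "tcp_pos": TCP position; "tool_rot": TCP orientation; "force": force on the tool from outside, world axes, zero at the start; "ft_torque": the same for the moment, N m; "finger_gap": opening from 0.0 (shut) to 1.0 (fully open); "gripper_force": force on a finger pad.
Only numpy, scipy, OpenCV 4.12 (cv2) and the standard library are available. Lean on these libraries where they do the work, as an engineer would, in place of code of your own. Each camera call takes 0.05 s, during which the arm holds its last target. There are 200 camera calls.

## Working session

There is one attempt and no reset: what is moved stays moved. The work goes in short steps, Python scripts to look and compute and a tool call to move; the robot and the scene stay as the last step left them, time stands still between calls to the robot, and variables do not carry over. Pictures are saved under pics/ and viewed, at most 14 in all, crops included, and the job is handed in when it is done.

Besides the shell and the picture viewer there is one more tool, called after ">>>" by a JSON object that holds its "fn" and its "kwargs". send_rows: Moves the arm, as the interface text tells. Its arguments: {"type":"object","properties":{"commands":{"type":"string"},"grip_force":{"type":"number"}},"required":["commands"]}

```bash
mkdir -p pics; ls
python3 - <<'E'
from station import readout,cams
import cv2,numpy as np
for n in("top","side"):
    s=cams.snapshot(n);cv2.imwrite(f"pics/{n}0.png",s["pixels"][:,:,::-1]);print(n,s["intrinsics"],s["eye"],s["rotation"])
    np.savez(f"{n}0.npz",**s)
r=readout.sense();print(r)
E
```

```text
pics
top [[436.38269359   0.         280.61782814]
 [  0.         436.38269359 206.27363724]
 [  0.           0.           1.        ]] [0.39751802 0.10680214 1.23994024] [-0.7041501   0.70616252 -0.05228742  0.05266087]
side [[400.90917987   0.         279.68487091]
 [  0.         400.90917987 207.50549014]
 [  0.           0.           1.        ]] [0.52765225 0.68114465 0.64341499] [-0.05376726  0.91407539 -0.40162686  0.01646587]
{'t': 0.1, 'q': array([ 9.75527744e-01,  5.28430879e-01,  1.43376372e+00,  1.54850867e-05,
        1.18142965e+00, -1.78460832e-01]), 'qd': array([-0.0009619 , -0.00288851, -0.00135148, -0.00023982, -0.00123902,
       -0.00069593]), 'tau': array([-2.11288284e-04, -4.43305886e+01, -1.78584981e+01, -2.22112876e-04,
        3.88432323e-03, -1.40989761e-05]), 'tcp_pos': array([0.25261433, 0.57098356, 0.23839936]), 'tool_rot': array([ 2.06901352e-01,  9.78361282e-01, -9.38022948e-04, -3.89876855e-04]), 'force': array([-0.6544687 , -0.2762224 ,  0.05013224]), 'ft_torque': array([-0.00088397,  0.01991774,  0.05122879]), 'gripper_force': 0.0, 'finger_gap': 0.9965426397783337}
```

View pics/top0.png

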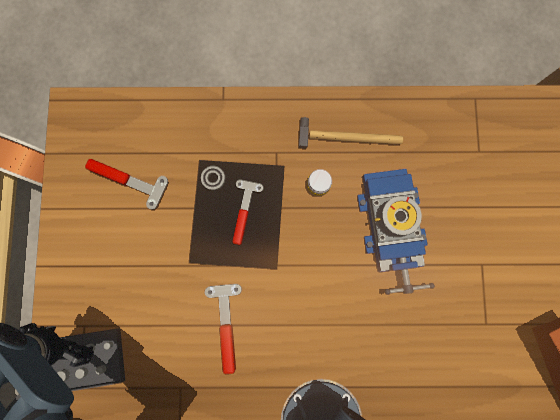

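View pics/side0.png

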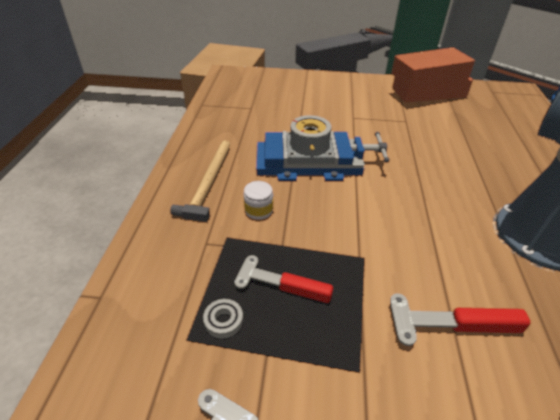

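Three spanner look-alikes show in the top view: at (125,182), at (223,325) and on the mat at (245,210). The mat one is the shortest, about 65 px against 85–90 px, which fits both "smallest" and "lies on the mat". I'll confirm it in a crop and measure it along with the ring.

```bash
cat > h.py <<'E'
import cv2,numpy as np
from scipy.spatial.transform import Rotation as R
def ray(s,uv,z):
    uv=np.atleast_2d(uv).astype(float)
    d=np.c_[uv,np.ones(len(uv))]@np.linalg.inv(s["intrinsics"]).T@R.from_quat(s["rotation"]).as_matrix().T
    e=s["eye"];return (e+d*((z-e[2])/d[:,2:]))[:,:2]
def proj(s,p):
    c=R.from_quat(s["rotation"]).as_matrix().T@(np.array(p,float)-s["eye"]);k=s["intrinsics"]@c;return k[:2]/k[2]
def comps(s,f,box):
    x0,y0,x1,y1=box
    im=s["pixels"][y0:y1,x0:x1];hsv=cv2.cvtColor(im,cv2.COLOR_RGB2HSV).astype(int)
    m=f(hsv[...,0],hsv[...,1],hsv[...,2]).astype(np.uint8)
    n,l,st,c=cv2.connectedComponentsWithStats(m)
    out=[]
    for i in range(1,n):
        ys,xs=np.nonzero(l==i);out.append((len(xs),np.c_[xs+x0,ys+y0]))
    return sorted(out,key=lambda a:-a[0])
red=lambda h,s,v:((h<8)|(h>172))&(s>150)&(v>70)
def crop(s,box,k):
    x0,y0,x1,y1=box;return cv2.resize(s["pixels"][y0:y1,x0:x1,::-1],None,fx=k,fy=k,interpolation=cv2.INTER_CUBIC)
E
python3 - <<'E'
from h import *
s=np.load("top0.npz");d=np.load("side0.npz")
A=crop(s,(190,160,290,270),4);B=crop(s,(370,180,430,255),5.8667)
cv2.imwrite("pics/c1.png",np.hstack([A,B[:440]]))
# handle
n,p=comps(s,red,(190,160,290,270))[0]
print("handle",n,p.mean(0),cv2.minAreaRect(p.astype(np.float32)),ray(s,p.mean(0),.03))
st=comps(s,lambda h,S,v:(S<60)&(v>110),(225,170,275,215))[:2]
for n,p in st: print("head",n,p.mean(0),cv2.minAreaRect(p.astype(np.float32)),p.min(0),p.max(0),ray(s,p.mean(0),.022))
for n,p in comps(s,lambda h,S,v:(h>18)&(h<32)&(S>120)&(v>120),(375,190,430,245))[:3]: print("brass",n,p.mean(0),p.min(0),p.max(0),ray(s,p.mean(0),.108), ray(s,(p.min(0)+p.max(0))/2,.108))
for n,p in comps(s,red,(375,190,430,245))[:4]: print("stripe",n,p.mean(0),ray(s,p.mean(0),.11))
n,p=comps(s,lambda h,S,v:(v<50),(185,150,290,275))[0]; r=cv2.minAreaRect(p.astype(np.float32));print("mat",r,ray(s,cv2.boxPoints(r),.004))
E
```

```text
handle 350 [239.94285714 226.66857143] ((240.00588989257812, 226.72352600097656), (9.870333671569824, 35.46812438964844), 12.52880859375) [[0.52150908 0.22059793]]
head 367 [247.85286104 191.13896458] ((247.03848266601562, 195.3076934814453), (26.867908477783203, 28.829069137573242), 11.309932708740234) [236 180] [262 210] [[0.62347864 0.20002162]]
brass 474 [401.92616034 215.11392405] [387 201] [416 229] [[ 0.54263163 -0.20991091]] [[ 0.54293507 -0.20881016]]
brass 13 [377. 219.] [375 218] [379 220] [[ 0.53259275 -0.14439356]] [[ 0.53259275 -0.14439356]]
stripe 8 [407.125 198.75 ] [[ 0.58562251 -0.22489417]]
stripe 4 [392.5  207.25] [[ 0.5631886 -0.1856016]]
mat ((238.7000274658203, 188.1000213623047), (9.391485214233398, 2.2360680103302), 26.56505012512207) [[0.63906444 0.2414409 ]
 [0.64492939 0.23863206]
 [0.63253337 0.21427507]
 [0.62668552 0.21709656]]
```

View pics/c1.png

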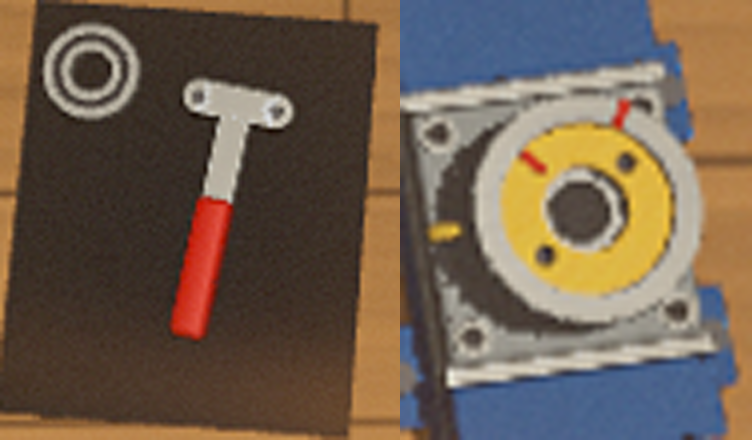

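Run:
```python
from h import *
from station import readout
s=np.load("top0.npz")
h=ray(s,[239.94,226.67],.033)[0]; e=ray(s,[[239.25,184],[259,187.5]],.022)
b=e.mean(0);print("bar",e,b,"pin spacing",np.linalg.norm(e[0]-e[1]),"len",np.linalg.norm(b-h))
u=b-h;print("spanner yaw",np.degrees(np.arctan2(u[1],u[0])),"bar perp yaw",np.degrees(np.arctan2(*(e[0]-e[1])[::-1]))-90)
u/=np.linalg.norm(u);print("grip(-88)",b-.088*u, "from handle",h+.032*u)
c=ray(s,[401.7,215.3],.108)[0];H=ray(s,[[408.69,207.44],[394.7,223.6]],.108);print("ring",c,H,H.mean(0),np.linalg.norm(H[0]-H[1]))
a=lambda v:np.degrees(np.arctan2(v[1],v[0]))
print("holes axis",a(H[1]-H[0]),a(H[0]-H[1]),"stripe ring",a(ray(s,[392.5,207.25],.108)[0]-H.mean(0)),"housing",a(ray(s,[407.1,198.75],.112)[0]-H.mean(0)))
q=readout.sense();M=R.from_quat(q["tool_rot"]).as_matrix();print("tool x yaw",a(M[:2,0]),"tool y",a(M[:2,1]))
m=ray(s,[[200,160],[284,167],[277,269],[190,263]],.004);print("mat",m,m.mean(0))
print("bearing",ray(s,[212.5,177.5],.019))
```

```text
bar [[0.6441875  0.22466102]
 [0.63389198 0.16844423]] [0.63903974 0.19655262] pin spacing 0.0571517693578013 len 0.12021569128125183
spanner yaw -11.40463526055321 bar perp yaw -10.378111558244086
grip(-88) [0.55277728 0.21395345] from handle [0.55256585 0.2139961 ]
ring [ 0.54214304 -0.20929827] [[ 0.56285512 -0.22852731]
 [ 0.52038857 -0.19009792]] [ 0.54162185 -0.20931261] 0.057273261585207715
holes axis 137.85701075510372 -42.142989244896285 stripe ring 46.6953093235559 housing -18.874288442000392
tool x yaw 156.1183159241597 tool y 66.11835879542775
mat [[0.7193429  0.34144197]
 [0.69773427 0.0970558 ]
 [0.40470666 0.11783659]
 [0.42207799 0.36224259]] [0.56096545 0.22964424]
bearing [[0.66394671 0.30160868]]
```

The crop confirms it. The target is the small spanner on the mat, with its bar ends at about (239,184) and (259,187) and its handle centre at (240,227). Pin spacing comes out at 57 mm and bar-to-handle at 120 mm, both as described. The ring's holes are at (409,207) and (395,224), and it has about 66° left to turn. I'm moving above the handle now.

>>> {"fn": "send_rows", "kwargs": {"commands": "85 -1 -.49 0 0;85 -1 -.49 0 0;85 -1 -.49 0 0;85 -1 -.49 0 0;85 -1 -.49 0 0;85 -1 -.49 0 0;85 -1 -.49 0 0;85 -1 -.49 0 0;85 -1 -.49 0 0;85 -1 -.49 0 0;85 -1 -.49 0 0;85 -1 -.49 0 0;85 -1 -.49 0 0;85 -1 -.49 0 0;85 -1 -.49 0 0;85 -1 -.49 0 0;85 -1 -.49 0 0;85 -1 -.49 0 0;85 -1 -.49 0 0;85 -1 -.49 0 0"}}

```text
t: 1.77
tcp_pos: [0.5396, 0.2293, 0.2388]
tool_rot: [0.207, 0.978, -0.0, -0.001]
force: [0.2, 0.0, 0.8]
finger_gap: 0.996
gripper_force: 0.0
```

>>> {"fn": "send_rows", "kwargs": {"commands": "85 -.95 -.45 0 0;85 0 0 .1 1;85 0 0 .1 1;85 0 0 .1 1;85 0 0 .1 1;85 0 0 .1 1;85 0 0 .1 1;85 0 0 .1 1;85 0 0 .1 1;85 0 0 .1 1;85 0 0 .1 1;85 0 0 .1 1;85 0 0 .1 1;85 0 0 .1 1;85 0 0 .1 1;85 0 0 .1 1;85 0 0 .1 1;85 0 0 .1 1;85 0 0 .1 1;85 0 0 .1 1"}}

```text
t: 3.43
tcp_pos: [0.5527, 0.2143, 0.2007]
tool_rot: [0.766, 0.642, -0.001, -0.0]
force: [0.3, 0.1, -0.6]
finger_gap: 0.992
gripper_force: 0.0
```

>>> {"fn": "send_rows", "kwargs": {"commands": "85 0 0 .1 1;85 0 0 .1 1;85 0 0 .1 1;85 0 0 .1 1;85 0 0 .1 1;85 0 0 .1 1;85 0 0 .1 1;85 0 0 .1 1;85 0 0 .1 1;85 0 0 .1 1;85 0 0 .1 1;85 0 0 .1 1;85 0 0 .1 1;85 0 0 .1 1;85 0 0 .1 1;85 0 0 .1 1;85 0 0 .1 1;85 0 0 .1 1;85 0 0 .1 1;85 0 0 .1 1"}}

```text
t: 5.1
tcp_pos: [0.5528, 0.2143, 0.1608]
tool_rot: [1.0, -0.001, -0.001, 0.0]
force: [0.3, -0.0, 0.0]
finger_gap: 0.996
gripper_force: 0.0
```

```bash
cat >> h.py <<'E'
def st():
    from station import readout
    q=readout.sense();M=R.from_quat(q["tool_rot"]).as_matrix();y=np.degrees(np.arctan2(M[1,1],M[0,1]))
    print("t%.2f"%q["t"],"tcp",q["tcp_pos"].round(4),"yawY %.2f"%y,"tilt",M[:2,2].round(4),"F",q["force"].round(1),"T",q["ft_torque"].round(2),"gap %.3f"%q["finger_gap"],"q6 %.2f"%q["q"][5]);return q,M
def to(tx,ty,M,p): # shift in tool units (0.02m)
    d=np.array([tx-p[0],ty-p[1],0]);print("tool units",(M.T@d/.02).round(2))
E
python3 - <<'E'
from h import *
q,M=st();to(.5527,.214,M,q["tcp_pos"])
E
```

```text
t5.10 tcp [0.5528 0.2143 0.1608] yawY -90.08 tilt [-0.001  -0.0002] F [ 0.3 -0.   0. ] T [-0.    0.03  0.03] gap 0.996 q6 1.75
tool units [-0.    0.02  0.  ]
```

>>> {"fn": "send_rows", "kwargs": {"commands": "60 0 0 .8 1;60 0 0 .8 1;60 0 0 .8 .75;60 0 0 .8 0;60 0 0 .8 0;60 0 0 .8 0;60 0 0 .8 0;60 0 0 .8 0;60 0 0 .5 0;60 0 0 .38 0;60 0 0 0 0;60 0 0 0 0"}}

```text
t: 6.1
tcp_pos: [0.5531, 0.2144, 0.0156]
tool_rot: [0.995, -0.095, -0.0, 0.0]
force: [0.7, 0.7, -0.2]
finger_gap: 0.702
gripper_force: 0.0
```

Run:
```python
from h import *
from station import cams
st()
for n,b,k in(("side",(220,230,360,350),4),):
    s=cams.snapshot(n);cv2.imwrite("pics/c2.png",crop(s,b,k))
```

```text
t6.10 tcp [0.5531 0.2144 0.0156] yawY -100.88 tilt [-0.0004 -0.0001] F [ 0.7  0.7 -0.2] T [-0.02 -0.    0.06] gap 0.702 q6 1.94
```

View pics/c2.png

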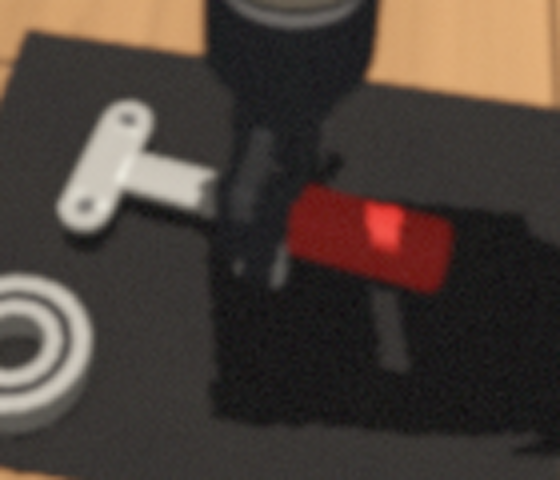

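The fingers straddle the front part of the red handle, with the handle at crop (370,240). I'm closing and lifting.

>>> {"fn": "send_rows", "kwargs": {"commands": "10 0 0 0 0;10 0 0 0 0;10 0 0 0 0;10 0 0 0 0;10 0 0 0 0;10 0 0 0 0;10 0 0 0 0;10 0 0 0 0;10 0 0 -.2 0;10 0 0 -.5 0;10 0 0 -.8 0;10 0 0 -1 0;10 0 0 -1 0;10 0 0 -1 0;10 0 0 -1 0;10 0 0 -1 0;10 0 0 -1 0;10 0 0 -.5 0;10 0 0 0 0;10 0 0 0 0", "grip_force": 100}}

```text
t: 7.82
tcp_pos: [0.5527, 0.2144, 0.1758]
tool_rot: [0.995, -0.095, -0.0, 0.0]
force: [0.4, -0.1, -4.2]
finger_gap: 0.284
gripper_force: 98.2
```

Run:
```python
from h import *
from station import cams
q,M=st()
A=[]
for n,b in (("top",(180,120,320,260)),("side",(200,150,340,290))):
    s=cams.snapshot(n);np.savez(f"{n}1.npz",**s);A.append(crop(s,b,2.85))
    for z in(q["tcp_pos"][2],): print(proj(s,q["tcp_pos"]))
cv2.imwrite("pics/c3.png",np.hstack(A))
```

```text
t7.82 tcp [0.5527 0.2144 0.1758] yawY -100.88 tilt [-0. -0.] F [ 0.4 -0.1 -4.2] T [ 0.03  0.11 -0.02] gap 0.284 q6 1.94
[237.12105882 208.02023384]
[292.43979707 224.84516594]
```

View pics/c3.png

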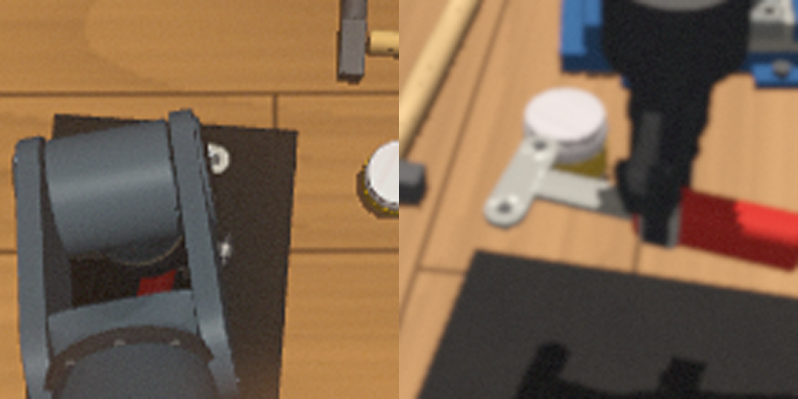

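The spanner hangs level in the fingers, with its bosses in the side crop at (545,148) and (503,207). Next I'm working out its offset in the tool frame and the goal pose.

Run:
```python
from h import *
q,M=st();s=np.load("side1.npz");p=q["tcp_pos"]
uv=[[251.2,201.9],[236.5,222.6]]
for z in(.1822,.178):
  e=ray(s,uv,z);b=e.mean(0)-p[:2];o=M[:2,:2].T@b;d=M[:2,:2].T@(e[1]-e[0]);print(z,e,"off tool",o,"spac",np.linalg.norm(d),"rel yaw",np.degrees(np.arctan2(-d[0],d[1])))
s0=np.load("side0.npz")
# ring from side view, as a second opinion
for n,pp in comps(s0,lambda h,S,v:(h>15)&(h<32)&(S>120)&(v>90),(285,115,335,155))[:3]: print(n,pp.min(0),pp.max(0),ray(s0,(pp.min(0)+pp.max(0))/2,.108))
c=np.array([.5418,-.2093])
for yaw in(47.9,-18.9):
  x=np.array([np.cos(np.radians(yaw)),np.sin(np.radians(yaw))]);print(yaw,"tcp",c-.088*x)
```

```text
t7.92 tcp [0.5519 0.2142 0.1743] yawY -100.88 tilt [-0.0033 -0.0006] F [ 1.4  0.6 -3.9] T [-0.02  0.07  0.06] gap 0.288 q6 1.94
0.1822 [[0.6278994  0.17402014]
 [0.64336858 0.22698913]] off tool [ 0.08484816 -0.00239975] spac 0.05518154780397931 rel yaw -174.60334157569935
0.178 [[0.62881229 0.16940207]
 [0.64442234 0.22285341]] off tool [0.08664019 0.00171276] spac 0.05568405206840156 rel yaw -174.60334157569932
255 [297 119] [324 132] [[ 0.54224249 -0.21419153]]
17 [310 145] [313 149] [[ 0.53454848 -0.11778238]]
47.9 tcp [ 0.48280246 -0.27459387]
-18.9 tcp [ 0.45854449 -0.18079527]
```

>>> {"fn": "send_rows", "kwargs": {"commands": "10 .05 .5 0 0;10 .05 1 0 0;10 .05 1 0 0;10 .05 1 0 0;10 .05 1 0 0;10 .05 1 0 0;10 .05 1 0 0;10 .05 1 0 0;10 .05 1 0 0;10 .05 1 0 0;10 .05 1 0 0;10 .05 1 0 0;10 .05 1 0 0;10 .05 1 0 0;10 .05 1 0 0;10 .05 1 0 0;10 .05 1 0 0;10 .05 1 0 0;10 .05 1 0 0;10 .05 1 0 0"}}

```text
t: 9.58
tcp_pos: [0.4978, -0.1736, 0.1746]
tool_rot: [0.995, -0.095, -0.001, -0.0]
force: [0.1, -0.7, -3.8]
finger_gap: 0.283
gripper_force: 98.4
```

>>> {"fn": "send_rows", "kwargs": {"commands": "10 .05 1 0 0;10 .05 1 0 0;10 .05 1 0 0;10 .05 1 0 0;10 0 .66 0 0;10 0 .5 0 -.7;10 0 0 0 -1;10 0 0 0 -1;10 0 0 0 -1;10 0 0 0 -1;10 0 0 0 -1;10 0 0 0 -1;10 0 0 0 -1;10 0 0 0 -1;10 0 0 0 -1;10 0 0 0 -1;10 0 0 0 -1;10 0 0 0 -1;10 0 0 0 -1;10 0 0 0 -1"}}

```text
t: 11.25
tcp_pos: [0.4828, -0.2743, 0.1749]
tool_rot: [0.913, 0.408, -0.001, -0.001]
force: [-0.6, 0.3, -3.5]
finger_gap: 0.283
gripper_force: 98.5
```

Run:
```python
from h import *
from station import cams
q,M=st();to(.4828,-.2746,M,q["tcp_pos"])
A=[]
for n,b in (("top",(350,150,450,250)),("side",(260,80,360,180))):
    s=cams.snapshot(n);np.savez(f"{n}2.npz",**s);A.append(crop(s,b,4))
cv2.imwrite("pics/c4.png",np.hstack(A))
```

```text
t11.25 tcp [ 0.4828 -0.2743  0.1749] yawY -41.87 tilt [-0.0016  0.001 ] F [-0.6  0.3 -3.5] T [-0.04  0.05 -0.08] gap 0.283 q6 0.01
tool units [-0.01  0.01 -0.  ]
```

View pics/c4.png

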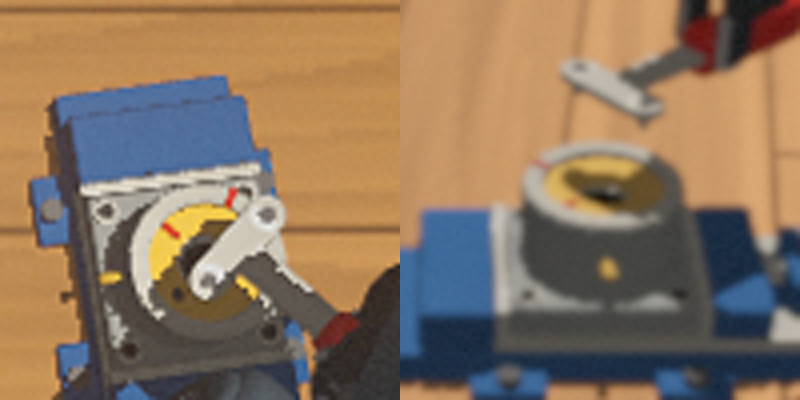

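Top crop: the spanner bosses are at (267,213) and (208,283), over the ring and parallel to its hole line, and one hole shows at (178,295).

Run:
```python
from h import *
s=np.load("top2.npz");d=np.load("side2.npz")
a=lambda v:np.degrees(np.arctan2(v[1],v[0]))
im=s["pixels"][185:235,390:430];
m=comps(s,lambda h,S,v:(S<45)&(v>150),(392,192,425,232))
print([(n,p.mean(0)) for n,p in m[:3]])
for nm,c,uv in(("top",s,[[416.75,203.25],[402,220.75]]),("side",d,[[260+(575-400)/4,80+70/4],[260+(655-400)/4,80+103/4]])):
  for z in(.1813,.178):
    e=ray(c,uv,z);print(nm,z,e.mean(0),"spac",np.linalg.norm(e[0]-e[1]),"axis",a(e[0]-e[1]))
```

```text
[(425, array([407.48470588, 205.24470588])), (6, array([415.83333333, 224.5       ])), (2, array([418. , 227.5]))]
top 0.1813 [ 0.5409285  -0.20802425] spac 0.05753934153282414 axis -41.468297278330844
top 0.178 [ 0.54137554 -0.20900563] spac 0.05771870353002205 axis -41.46829727833089
side 0.1813 [ 0.53889807 -0.20167693] spac 0.06042983637039457 axis -34.822072256731786
side 0.178 [ 0.53897838 -0.20798123] spac 0.06086137064879152 axis -34.82207225673185
```

>>> {"fn": "send_rows", "kwargs": {"commands": "10 0 .06 .5 0;10 0 0 .5 0;10 0 0 .5 0;10 0 0 .5 0;10 0 0 .3 0;10 0 0 .2 0;10 0 0 0 0;10 0 0 0 0"}}

```text
t: 12.02
tcp_pos: [0.4845, -0.2753, 0.1254]
tool_rot: [0.914, 0.406, -0.0, -0.0]
force: [0.7, 0.2, -4.0]
finger_gap: 0.283
gripper_force: 98.5
```

Run:
```python
from h import *
from station import cams
q,M=st()
A=[]
for n,b in (("top",(370,170,440,240)),("side",(280,90,350,160))):
    s=cams.snapshot(n);np.savez(f"{n}3.npz",**s);A.append(crop(s,b,5.7))
cv2.imwrite("pics/c5.png",np.hstack(A))
```

```text
t12.02 tcp [ 0.4845 -0.2753  0.1254] yawY -42.09 tilt [-0.0003  0.0003] F [ 0.7  0.2 -4. ] T [-0.13  0.02  0.01] gap 0.283 q6 0.02
```

View pics/c5.png

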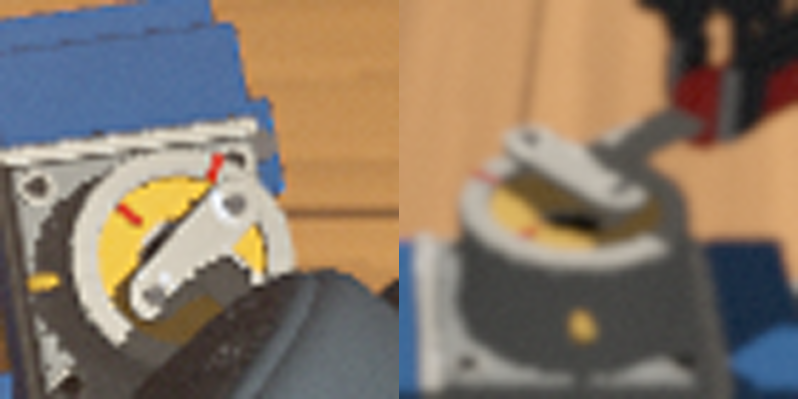

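The bosses are at top crop (234,204) and (154,292), and the bar hangs just above the ring along its hole line. Checking the offset.

Run:
```python
from h import *
s=np.load("top3.npz");q,M=st()
e=ray(s,np.array([[234,204],[154,292]])/5.7+[370,170],.1318);b=e.mean(0);print(b,np.linalg.norm(e[0]-e[1]),np.degrees(np.arctan2(*(e[0]-e[1])[::-1])))
print("err world",np.array([.5418,-.2093])-b,"tool",M.T[:2,:2]@(np.array([.5418,-.2093])-b)/.02)
```

```text
t12.12 tcp [ 0.4848 -0.2755  0.1261] yawY -42.08 tilt [ 0.0008 -0.0007] F [ 0.8  0.3 -3.3] T [-0.03  0.02  0.04] gap 0.283 q6 0.02
[ 0.54376025 -0.20888269] 0.05480635269009503 -43.48176697672713
err world [-0.00196025 -0.00041731] tool [-0.08117391 -0.05875863]
```

>>> {"fn": "send_rows", "kwargs": {"commands": "10 -.08 -.05 0 0;10 0 0 0 0;10 0 0 .1 0;10 0 0 .1 0;10 0 0 .1 0;10 0 0 .05 0;10 0 0 .05 0;10 0 0 .05 0;10 0 0 .05 0;10 0 0 0 0;10 0 0 0 0"}}

```text
t: 13.03
tcp_pos: [0.4827, -0.2758, 0.1156]
tool_rot: [0.914, 0.406, -0.0, -0.0]
force: [-0.5, 0.2, -3.9]
finger_gap: 0.28
gripper_force: 98.4
```

Run:
```python
from h import *
st()
```

```text
t13.03 tcp [ 0.4827 -0.2758  0.1156] yawY -42.08 tilt [-0.0001  0.0001] F [-0.5  0.2 -3.9] T [-0.04  0.05 -0.  ] gap 0.280 q6 0.01
```

No contact force, and the tips are about 4 mm below the ring face, so the pins are going in. I'll seat them deeper.

>>> {"fn": "send_rows", "kwargs": {"commands": "10 0 0 .05 0;10 0 0 .05 0;10 0 0 .05 0;10 0 0 0 0;10 0 0 0 0;10 0 0 0 0"}}

```text
t: 13.53
tcp_pos: [0.4827, -0.2758, 0.1127]
tool_rot: [0.914, 0.406, -0.0, 0.0]
force: [-0.0, -0.2, -3.5]
finger_gap: 0.282
gripper_force: 98.4
```

Run:
```python
from h import *
from station import cams
q,M=st()
A=[]
for n,b in (("top",(370,170,440,240)),("side",(280,90,350,160))):
    s=cams.snapshot(n);np.savez(f"{n}4.npz",**s);A.append(crop(s,b,5.7))
cv2.imwrite("pics/c6.png",np.hstack(A))
```

```text
t13.53 tcp [ 0.4827 -0.2758  0.1127] yawY -42.08 tilt [-0. -0.] F [-0.  -0.2 -3.5] T [-0.07  0.08  0.  ] gap 0.282 q6 0.01
```

View pics/c6.png

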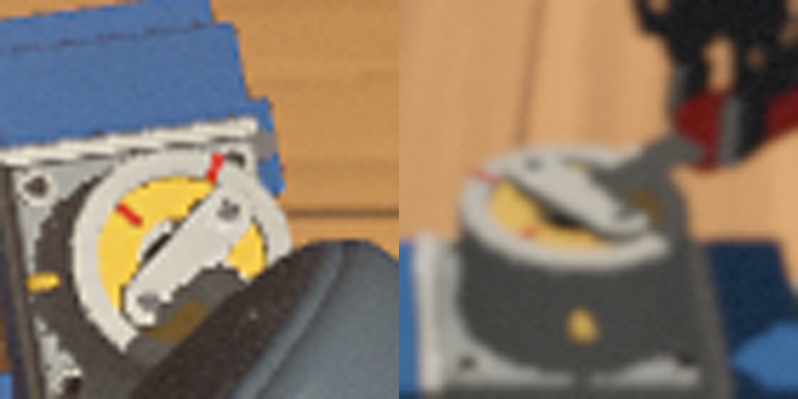

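The pins are seated: the bar lies on the rim line at crop (190,255), and the force is unchanged. Now I'm turning clockwise along an arc about the ring axis (88 mm radius), 3° per row.

>>> {"fn": "send_rows", "kwargs": {"commands": "10 .006 -.23 0 .75;10 .006 -.23 0 .75;10 .006 -.23 0 .75;10 .006 -.23 0 .75;10 .006 -.23 0 .75;10 .006 -.23 0 .75;10 .006 -.23 0 .75;10 .006 -.23 0 .75;10 .006 -.23 0 .75;10 .006 -.23 0 .75;10 0 0 0 0"}}

```text
t: 14.55
tcp_pos: [0.4583, -0.2367, 0.1129]
tool_rot: [0.988, 0.156, 0.0, 0.0]
force: [1.7, 1.4, -4.4]
finger_gap: 0.286
gripper_force: 98.5
```

```bash
cat >> h.py <<'E'
def cen():
    q,M=st();p=q["tcp_pos"][:2];c=p+.088*M[:2,0];print("centre",c.round(4))
    to(*(np.array([.5417,-.2102])-.088*M[:2,0]),M,q["tcp_pos"])
E
python3 -c "
from h import *
cen()"
```

```text
t14.55 tcp [ 0.4583 -0.2367  0.1129] yawY -72.02 tilt [0.0006 0.0001] F [ 1.7  1.4 -4.4] T [ 0.37 -0.2   0.35] gap 0.286 q6 0.56
centre [ 0.542  -0.2096]
tool units [-0.02  0.03 -0.  ]
```

>>> {"fn": "send_rows", "kwargs": {"commands": "10 .006 -.23 0 .75;10 .006 -.23 0 .75;10 .006 -.23 0 .75;10 .006 -.23 0 .75;10 .006 -.23 0 .75;10 .006 -.23 0 .75;10 .006 -.23 0 .75;10 .006 -.23 0 .75;10 .006 -.23 0 .75;10 .006 -.23 0 .75;10 .006 -.23 0 .75;10 0 0 0 0;10 0 0 0 0"}}

```text
t: 15.63
tcp_pos: [0.4567, -0.1869, 0.1128]
tool_rot: [0.992, -0.13, -0.0, -0.001]
force: [1.8, 5.5, -3.4]
finger_gap: 0.286
gripper_force: 98.7
```

Run:
```python
from h import *
from station import cams
cen()
A=[]
for n,b in (("top",(370,170,440,240)),("side",(280,90,350,160))):
    s=cams.snapshot(n);np.savez(f"{n}5.npz",**s);A.append(crop(s,b,5.7))
cv2.imwrite("pics/c7.png",np.hstack(A))
```

```text
t15.63 tcp [ 0.4567 -0.1869  0.1128] yawY -104.89 tilt [-0.0004  0.0012] F [ 1.8  5.5 -3.4] T [ 0.97 -0.41  0.74] gap 0.286 q6 1.21
centre [ 0.5417 -0.2095]
tool units [ 0.01  0.03 -0.  ]
```

View pics/c7.png

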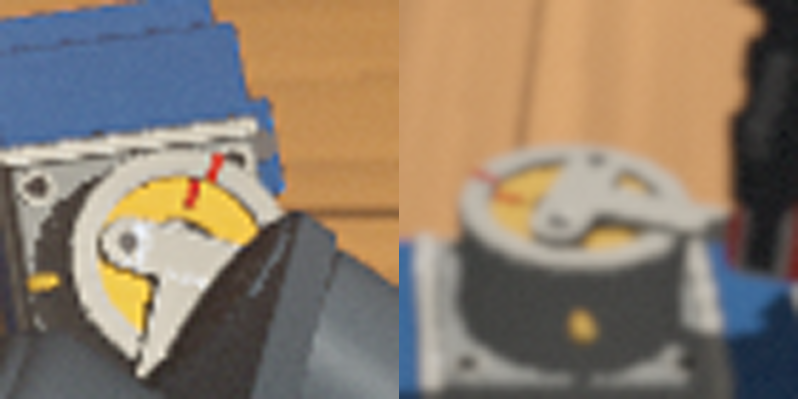

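The stripes are still some 10° apart: ring stripe at (192,192), housing stripe at (217,167). I'll keep turning.

>>> {"fn": "send_rows", "kwargs": {"commands": "10 .003 -.154 0 .5;10 .003 -.154 0 .5;10 .003 -.154 0 .5;10 .003 -.154 0 .5;10 0 0 0 0;10 0 0 0 0"}}

```text
t: 16.23
tcp_pos: [0.4606, -0.1753, 0.1128]
tool_rot: [0.98, -0.198, -0.0, -0.001]
force: [2.4, 5.5, -1.9]
finger_gap: 0.283
gripper_force: 98.8
```

Run:
```python
from h import *
from station import cams
cen()
s=cams.snapshot("top")
for n,p in comps(s,lambda h,S,v:((h<8)|(h>172))&(S>120)&(v>70),(385,185,420,225))[:4]: print("stripe",n,p.mean(0))
P=ray(s,[[392.5,207.25]],.108)
```

```text
t16.23 tcp [ 0.4606 -0.1753  0.1128] yawY -112.89 tilt [-0.0006  0.0013] F [ 2.4  5.5 -1.9] T [ 1.01 -0.33  0.88] gap 0.283 q6 1.38
centre [ 0.5417 -0.2095]
tool units [ 0.01  0.03 -0.  ]
stripe 16 [406.25   200.9375]
```

>>> {"fn": "send_rows", "kwargs": {"commands": "10 .001 -.077 0 .25;10 .001 -.077 0 .25;10 .001 -.077 0 .25;10 .001 -.077 0 .25;10 0 0 0 0;10 0 0 0 0"}}

```text
t: 16.78
tcp_pos: [0.4627, -0.1707, 0.1127]
tool_rot: [0.973, -0.232, -0.001, 0.001]
force: [-1.6, 0.8, -1.1]
finger_gap: 0.284
gripper_force: 99.6
```

Run:
```python
from h import *
from station import cams
cen()
A=[]
for n,b in (("top",(370,170,440,240)),("side",(280,90,350,160))):
    s=cams.snapshot(n);np.savez(f"{n}6.npz",**s);A.append(crop(s,b,5.7))
cv2.imwrite("pics/c8.png",np.hstack(A))
s=np.load("top6.npz");c=np.array([.5418,-.2094])
for n,p in comps(s,lambda h,S,v:((h<8)|(h>172))&(S>110)&(v>70),(385,185,420,225))[:1]:
  w=ray(s,p,.11)-c;r=np.hypot(*w.T);a=np.degrees(np.arctan2(w[:,1],w[:,0]));print("in",a[r<.038].mean(),"out",a[r>.039].mean(),len(p))
```

```text
t16.78 tcp [ 0.4627 -0.1707  0.1127] yawY -116.77 tilt [-0.0019 -0.001 ] F [-1.6  0.8 -1.1] T [0.2  0.23 2.37] gap 0.284 q6 1.46
centre [ 0.5412 -0.2103]
tool units [ 0.02 -0.02 -0.  ]
in -19.591853011856657 out -19.62077839858857 16
```

View pics/c8.png

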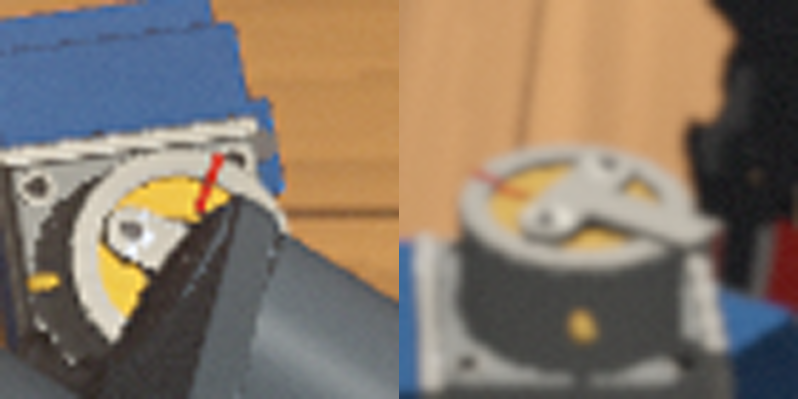

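The stripes are in line, angles agree at −19.6°, and the torque jumped to 2.4 N m, so the ring is on its stop. I'll hold briefly, ease off the torque, and lift out.

>>> {"fn": "send_rows", "kwargs": {"commands": "10 0 0 0 0;10 0 0 0 0;10 0 0 0 0;10 .003 .154 0 -.5;10 .003 .154 0 -.5;10 0 0 0 0;10 0 0 0 0"}}

```text
t: 17.47
tcp_pos: [0.4611, -0.1744, 0.1125]
tool_rot: [0.979, -0.205, 0.0, -0.003]
force: [1.0, 6.6, -0.9]
finger_gap: 0.285
gripper_force: 98.9
```

```bash
python3 -c "
from h import *
cen()"
```

```text
t17.47 tcp [ 0.4611 -0.1744  0.1125] yawY -113.70 tilt [0.0016 0.0051] F [ 1.   6.6 -0.9] T [ 1.08 -0.07  0.64] gap 0.285 q6 1.39
centre [ 0.5417 -0.2097]
tool units [ 0.01  0.02 -0.  ]
```

>>> {"fn": "send_rows", "kwargs": {"commands": "10 0 .077 0 -.25;10 0 .077 0 -.25;10 0 0 0 0;10 0 0 0 0"}}

```text
t: 17.8
tcp_pos: [0.4605, -0.1775, 0.1125]
tool_rot: [0.982, -0.189, 0.001, -0.002]
force: [1.7, 6.0, -3.2]
finger_gap: 0.284
gripper_force: 98.7
```

```bash
python3 -c "
from h import *
cen()"
```

```text
t17.80 tcp [ 0.4605 -0.1775  0.1125] yawY -111.73 tilt [0.0027 0.0044] F [ 1.7  6.  -3.2] T [ 0.97 -0.15  0.54] gap 0.284 q6 1.35
centre [ 0.5423 -0.2101]
tool units [-0.02  0.01 -0.  ]
```

The net torque on the ring is about zero, with only a small side load left. Lifting out slowly.

>>> {"fn": "send_rows", "kwargs": {"commands": "10 0 -.04 0 0;10 0 0 -.05 0;10 0 0 -.1 0;10 0 0 -.1 0;10 0 0 -.15 0;10 0 0 -.2 0;10 0 0 -.2 0;10 0 0 -.4 0;10 0 0 -.6 0;10 0 0 -.8 0;10 0 0 -.8 0;10 0 0 0 0;10 0 0 0 0"}}

```text
t: 18.88
tcp_pos: [0.4606, -0.1788, 0.1819]
tool_rot: [0.983, -0.183, 0.002, 0.001]
force: [0.4, -0.2, -4.8]
finger_gap: 0.284
gripper_force: 98.9
```

Run:
```python
from h import *
from station import cams
q,M=st()
A=[]
for n,b in (("top",(350,150,450,250)),("side",(260,80,360,180))):
    s=cams.snapshot(n);np.savez(f"{n}7.npz",**s);A.append(crop(s,b,4))
cv2.imwrite("pics/c9.png",np.hstack(A))
s=np.load("top7.npz");c=np.array([.5418,-.2094])
for n,p in comps(s,lambda h,S,v:((h<8)|(h>172))&(S>110)&(v>70),(385,185,420,225))[:3]:
  w=ray(s,p,.11)-c;r=np.hypot(*w.T);a=np.degrees(np.arctan2(w[:,1],w[:,0]));print(n,"in",a[r<.038].mean(),"out",a[r>.039].mean())
```

```text
t18.88 tcp [ 0.4606 -0.1788  0.1819] yawY -111.11 tilt [ 0.003 -0.002] F [ 0.4 -0.2 -4.8] T [-0.    0.14 -0.01] gap 0.284 q6 1.34
13 in -18.487292217459935 out -19.62077839858857
```

View pics/c9.png

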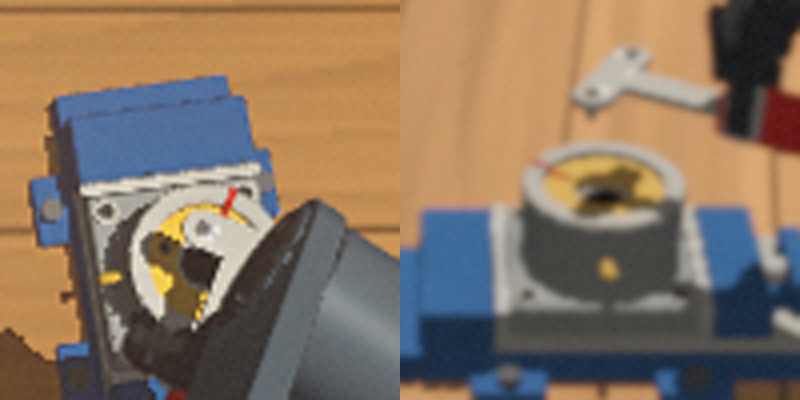

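The spanner is clear and level (side crop, bar at (612,75)), and the stripe runs unbroken at (230,202). Heading back to the mat.

>>> {"fn": "send_rows", "kwargs": {"commands": "10 -.14 -1 0 0;10 -.14 -1 0 0;10 -.14 -1 0 0;10 -.14 -1 0 0;10 -.14 -1 0 0;10 -.14 -1 0 0;10 -.14 -1 0 0;10 -.14 -1 0 0;10 -.14 -1 0 0;10 -.14 -1 0 0;10 -.14 -1 0 0;10 -.14 -1 0 0;10 -.14 -1 0 0;10 -.14 -1 0 0;10 -.14 -1 0 0;10 -.14 -1 0 0;10 -.14 -1 0 0;10 -.14 -1 0 0;10 -.14 -1 0 0;10 -.14 -1 0 0"}}

```text
t: 20.65
tcp_pos: [0.5507, 0.216, 0.179]
tool_rot: [0.983, -0.183, -0.002, 0.001]
force: [0.3, 0.0, -4.1]
finger_gap: 0.284
gripper_force: 99.0
```

>>> {"fn": "send_rows", "kwargs": {"commands": "10 0 0 0 -.85;10 0 0 0 -.85;10 0 0 .3 -.85;10 0 0 .8 0;10 0 0 .8 0;10 0 0 .8 0;10 0 0 .8 0;10 0 0 .8 0;10 0 0 .8 0;10 0 0 .8 0;10 0 0 .8 0;10 0 0 .8 0;10 0 0 .3 0;10 0 0 .2 0;10 0 0 0 0;10 0 0 0 0"}}

```text
t: 21.98
tcp_pos: [0.5517, 0.2152, 0.0208]
tool_rot: [0.995, -0.095, 0.0, -0.0]
force: [0.0, 0.4, -3.8]
finger_gap: 0.285
gripper_force: 99.1
```

```bash
python3 -c "
from h import *
st()"
```

```text
t21.98 tcp [0.5517 0.2152 0.0208] yawY -100.89 tilt [0.0002 0.    ] F [ 0.   0.4 -3.8] T [-0.04  0.06  0.03] gap 0.285 q6 1.94
```

>>> {"fn": "send_rows", "kwargs": {"commands": "10 0 0 .1 0;10 0 0 .08 0;10 0 0 .05 0;10 0 0 .03 0;10 0 0 0 0;10 0 0 0 0"}}

```text
t: 22.48
tcp_pos: [0.552, 0.2153, 0.0169]
tool_rot: [0.996, -0.095, 0.001, -0.0]
force: [-1.8, -0.7, 4.7]
finger_gap: 0.281
gripper_force: 100.4
```

The spanner has touched the mat. Releasing and retreating.

>>> {"fn": "send_rows", "kwargs": {"commands": "34 0 0 0 0;40 0 0 0 0;50 0 0 0 0;60 0 0 0 0;60 0 0 0 0;60 0 0 0 0;60 0 0 -.3 0;60 0 0 -.6 0;60 0 0 -1 0;60 0 0 -1 0;60 0 0 -1 0;60 0 0 -1 0;60 0 0 -1 0;60 0 0 -1 0;60 0 0 -1 0;60 0 0 -1 0;60 0 0 0 0;60 0 0 0 0"}}

```text
t: 23.98
tcp_pos: [0.5522, 0.2154, 0.1955]
tool_rot: [0.995, -0.095, 0.002, -0.001]
force: [-0.1, -0.7, 0.6]
finger_gap: 0.7
gripper_force: 0.0
```

Run:
```python
from h import *
from station import cams
st()
A=[]
for n,b in (("top",(370,170,440,240)),("side",(190,220,360,390))):
    s=cams.snapshot(n);A.append(cv2.resize(crop(s,b,2),(399,399)))
    if n=="top": t=s
cv2.imwrite("pics/c10.png",np.hstack(A));c=np.array([.5418,-.2094])
for n,p in comps(t,lambda h,S,v:((h<8)|(h>172))&(S>110)&(v>70),(385,185,420,225))[:3]:
  w=ray(t,p,.11)-c;r=np.hypot(*w.T);a=np.degrees(np.arctan2(w[:,1],w[:,0]));print(n,"in",a[r<.038].mean(),"out",a[r>.039].mean())
```

```text
t23.98 tcp [0.5522 0.2154 0.1955] yawY -100.88 tilt [0.0039 0.0007] F [-0.1 -0.7  0.6] T [-0.04  0.    0.02] gap 0.700 q6 1.94
17 in -18.344065854047273 out -19.93316597725052
```

View pics/c10.png

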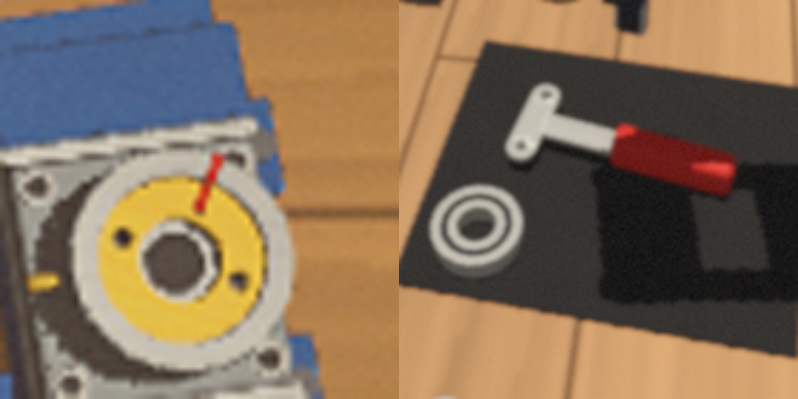

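The stripes are in line at (210,183), the spanner lies flat on the mat (handle at (672,158)), and the bearing is undisturbed. I'll check the hole line once, because the margin is 3.4°.

Run:
```python
from h import *
from station import cams
s=cams.snapshot("top")
H=[p.mean(0) for n,p in comps(s,lambda h,S,v:(v<120)&(S<140),(386,200,417,230)) if 4<=n<40];print(H)
for uv in (np.array([[123,237],[239,281]])/5.7+[370,170]-.4,):
  e=ray(s,uv,.108);d=e[0]-e[1];print(e.mean(0),np.linalg.norm(d),"ring x",np.degrees(np.arctan2(d[1],d[0]))-90)
```

```text
[array([407.1, 213.7]), array([391.16666667, 211.16666667]), array([386.66666667, 228.33333333]), array([411.6, 218.8])]
[ 0.54284816 -0.20839013] 0.05617709157651782 ring x -21.398651016125214
```

```bash
python3 -c "
from station import sign_off
print(sign_off())"
```

```text
the job is handed in; nothing more can be done
None
```

I screwed the ring clockwise onto its stop with the stripes in line, laid the spanner back on the mat pins down, left the spare bearing undisturbed, saw no contact with the tin or hammer, and handed the job in at about 24 s; no verdict came back.

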